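# Set the bonder's rotary workholder to its zero line

### The arm

A 7-joint arm with a two-finger parallel gripper is mounted at the origin on the work surface. World frame = base frame: x ahead of the robot, y to its left, z up, the work surface at z = 0. Lengths are in m, angles in rad, forces in N, time in s.
With the tool pointing down it reaches from about 0.425 to 0.875 m from the base axis. Payload 8.4 kg.
Tool frame: the origin (TCP) lies midway between the tips of the shut fingers; the grasp point (between the pads) lies 19 mm behind it; z points along the fingers, y is the direction in which the jaws open and shut (so a half turn about z gives the same grasp; the last joint's range is limited). The gripper opens to 85 mm and grips with 20 to 120 N. Pads are 22 mm wide; open, the fingers measure 114 mm over their backs; the gripper's body (76 mm by 85 mm) begins 54 mm behind the grasp point. The pads swing forward as they close: fully open they stand 13 mm farther back than shut.
Start: joints at [-1.225, 0.333, 0.04, 1.465, -0.013, 1.343, -0.059], TCP at [0.28, 0.587, 0.231] pointing down, gripper open.
Joint ranges: [-2.58, 2.58], [-0.38, 2.09], [-1.3, 1.39], [0.25, 2.4], [-1.5, 4.64], [0.08, 2.09], [-2.65, 2.65]. Speed limits (rad/s): [2.22, 2.22, 2.79, 2.79, 3.14, 3.14, 3.14].

### API

Orientations are given as a rotation vector (axis times angle).
In Python, from cell import robot gives the robot as it stands.
- The arm moves only by the shell command python3 -m jog 'ROWS' [OPENING] [FORCE]. ROWS is JSON, one flat list of numbers, 6 for each row, row after row: the shift along the tool's x, y, z in cm, then the turn, a rotation vector about the tool's x, y, z in degrees. A call has exactly 5 rows; each row is the pose to reach, as a shift and turn from the pose measured when the call began, along the tool's axes at that moment; what a row does not reach only later rows make up. A row lasts 1/10 s, in which the tool goes at most 50 mm and 8.59 degrees, less where a joint would pass 70% of its speed; a pose out of reach is approached as far as the arm can. A call with a gripper value outside its range is refused whole. OPENING is the opening, from -1 (shut) to 1 (fully open), set as the call begins (- or left out, the last holds). The fingers move at their own pace and stop on an object; FORCE is the grip in N (left out, the last holds). Time passes only in rows, so rows that repeat a pose let the fingers close, or fill a call up. It gives the time, the measured TCP pose, the force and the opening at its end, in the units of the state.
- robot.state(): the state, without advancing time (a new reading comes with each control period).
- robot.capture(name): name is "side" or "top"; returns a dict with "img" (420x560x3 uint8, blue, green, red), "fov_y" (degrees; the focal length in pixels is half the picture's height over the tangent of half this angle, whatever the lens; pixels are square), "cx", "cy" (the principal point, pixels), "rvec" (rotation vector, rad) and "tvec" (3), from world to camera coordinates, as OpenCV has them. Camera axes: x right, y down, z forward; pixel columns grow to the right and rows downward; lengths in m; the calibration is good to about 2 mm. A picture is of the moment at which its call begins. There is no depth.
- robot.hand_in(): hands the job in, once; it reports no verdict.
The state is a dict: "time_s": time; "joint_positions": joint angles; "joint_velocities": joint speeds; "joint_torque": joint torques, N m; "tcp_pos": TCP position; "tcp_rot": TCP orientation; "force": force on the tool from outside, world axes, zero at the start; "torque": the same for the moment, N m; "width": opening from 0.0 (shut) to 1.0 (fully open).
Only numpy, scipy, OpenCV 4.12 (cv2) and the standard library are available. Lean on these libraries where they do the work, as an engineer would, in place of code of your own. Each camera call takes 0.05 s, during which the arm holds its last target.

### The job

Before the next package is bonded, push the workholder's turntable round with a fingertip (its rim has three finger flutes for this) until its white index mark lines up with the long zero line of the scale ring around it, either way round, and leave it standing there. Keep off the hot chuck in the middle, and leave the loose things on and around the workholder where they are.

Things in the scene. Friction and masses are not known exactly. Their poses are not given: they have to be found in the camera images.
- turntable (a joint): Turntable of the heated workholder: black disc, 150 mm across, 22 mm thick, level, top face 46 mm above the bench, turning about a vertical axis. Angle in rad, growing anticlockwise seen from above; turns without end either way with a light steady drag (0.12 N m, some 2 N at the rim), no spring, no clicks, and stays where it is left. The workholder is bolted down, in a new place each time.
- turn_axis (a point): Centre of the turntable's top face, on the turning axis, 46 mm above the bench. Its axes turn with the turntable: x points at the index mark, z up.
- index_mark (a point): Index mark of the turntable: the only white line on it, 4.5 mm wide, running outward over the last 20 mm of the top face and straight down the rim. This point lies at the mark's lower end, 3 mm outside the rim (78 mm from the axis), 22 mm above the bench.
- zero_line (a point): The target: zero line of the fixed flat aluminium scale ring round the turntable (196 mm across, top 22 mm above the bench). The longest, widest dark radial line (20 x 4.5 mm), in the middle of the scale; the others are thin, every 10 degrees to 90 either side, 8 or 13 mm long. Point: its inner end, 78 mm from the axis, where the index mark comes when lined up; x points out along the line.
- flute0 (a point): Middle of a finger flute in the rim, 60 degrees anticlockwise of the index mark; 66 mm from the axis, at top face height (46 mm); turns along. The flute is a notch open to the outside and the top, 40 mm wide with upright parallel sides, cut in to 50 mm from the axis through the whole thickness (scale ring 24 mm below the top face). A closed pair of fingertips goes in and pushes on a side wall.
- flute1 (a point): Middle of the second, identical flute, opposite the index mark (180 degrees); same height and radius.
- flute2 (a point): Middle of the third, identical flute, 60 degrees clockwise of the index mark; same height and radius.
- chuck: Hot chuck in the middle of the turntable and fixed to it: brass block 46 x 40 mm on a white ceramic spacer, with a small clamped ceramic chip package; rises 26 mm above the turntable's top face. Not to be touched. Origin on the axis at the turntable's top face.
- die_tray: Loose black die tray 50 x 50 x 7 mm lying on the workholder's fixed aluminium base plate (220 x 310 mm, top 14 mm above the bench). Bystander. Origin at the centre of its underside.
- wire_spool: Loose aluminium bonding wire spool, 48 mm across, 26 mm tall, standing on the base plate. Bystander. Origin at the centre of its underside.
- tweezers: Steel tweezers lying on the bench in front of the workholder, 127 mm long, 7 mm tall. Bystander.
- solvent_bottle: Amber bottle 36 mm across, 75 mm tall, standing on the bench beside the base plate. Bystander. Origin at the centre of its underside.
- tool_jar: Small clear jar with a black cap, 32 mm across, 42 mm tall, beside the base plate. Bystander. Origin at the centre of its underside.
- screwdriver: Screwdriver lying behind the workholder, 150 mm long. Bystander.
- glass_dish: Round glass dish 84 mm across, 18 mm tall, on the bench. Bystander. Origin at the centre of its underside.

How it is judged:
By the outcome, as a careful person would: the job done as asked, in the order asked, and still so for the second after the job is handed in, with the robot touching nothing.
It also fails if it takes over 64 s, if anything falls off the work surface, if the arm or the gripper's body presses on something with over 40 N, if the wrist force passes 120 N, or if a joint passes its speed limit or range.

## Working session

There is one attempt and no reset: what is moved stays moved. The work goes in short steps, Python scripts to look and compute and a shell command to move; the robot and the scene stay as the last step left them, time stands still between calls to the robot, and variables do not carry over. Pictures are saved under pics/ and viewed, and the job is handed in when it is done.

```bash
ls; mkdir -p pics; python3 - <<'E'
from cell import robot
import cv2,pickle
for n in("side","top"):
    c=robot.capture(n); cv2.imwrite(f"pics/{n}0.png",c["img"]); pickle.dump(c,open(f"{n}0.pkl","wb"))
    print(n,c["fov_y"],c["cx"],c["cy"],c["rvec"],c["tvec"])
s=robot.state();print(s["time_s"],s["tcp_pos"],s["tcp_rot"],s["force"],s["width"])
E
```

```text
pics
side 43.768201035063306 275.20612201978 203.50213260323855 [ 1.97347655 -0.72294042  0.40428778] [-0.45485763  0.24297453  0.74457542]
top 56.88882068062824 278.48036366690195 206.1642336602336 [ 2.22468305 -2.17555578  0.0436741 ] [0.00562577 0.58047167 0.73506268]
0.1 [0.27953896 0.58636139 0.23050754] [-6.92980547e-01 -3.06397547e+00  2.27687754e-03] [-0.2575254   0.42120814 -0.09151885] 0.9977553563289594
```

View pics/side0.png

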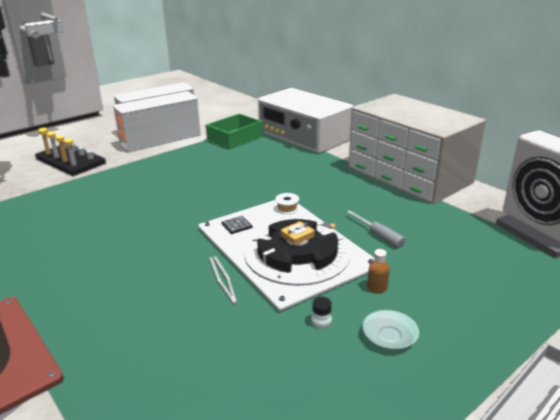

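View pics/top0.png

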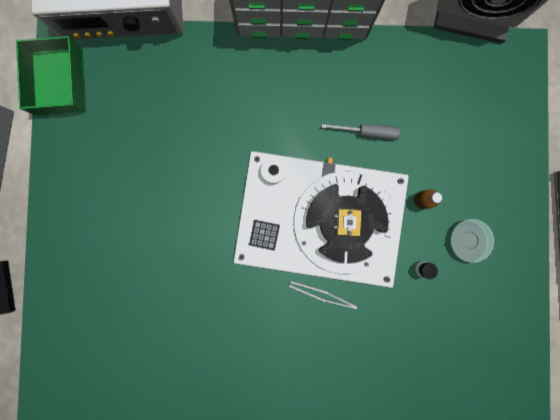

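The top view shows the turntable near (348,222), the white mark near (346,257) and the scale on the upper right. I'll zoom in for detail.

```bash
cat > h.py <<'E'
import numpy as np,cv2,pickle
def K(c):
    f=c["img"].shape[0]/2/np.tan(np.radians(c["fov_y"])/2)
    return np.array([[f,0,c["cx"]],[0,f,c["cy"]],[0,0,1.]])
def ray(c,u,v,z):
    R=cv2.Rodrigues(np.array(c["rvec"],float))[0];t=np.array(c["tvec"],float)
    o=-R.T@t; d=R.T@np.linalg.inv(K(c))@np.array([u,v,1.]); return o+d*(z-o[2])/d[2]
def proj(c,P):
    return cv2.projectPoints(np.array(P,float).reshape(-1,3),np.array(c["rvec"],float),np.array(c["tvec"],float),K(c),None)[0].reshape(-1,2)
E
python3 - <<'E'
from h import *
c=pickle.load(open("top0.pkl","rb"))
im=c["img"][150:300,235:415]; cv2.imwrite("pics/top0z.png",cv2.resize(im,None,fx=4,fy=4,interpolation=cv2.INTER_CUBIC))
c2=pickle.load(open("side0.pkl","rb"))
im=c2["img"][180:310,190:390]; cv2.imwrite("pics/side0z.png",cv2.resize(im,None,fx=4,fy=4,interpolation=cv2.INTER_CUBIC))
print(ray(c,348,222,.046),ray(c,248,154,.014),ray(c,408,175,.014),ray(c,393,287,.014),ray(c,236,264,.014))
E
```

```text
[ 0.55257466 -0.10967335  0.046     ] [0.6796328  0.07970333 0.014     ] [ 0.64577263 -0.22960387  0.014     ] [ 0.43093505 -0.20291487  0.014     ] [0.46779337 0.09721369 0.014     ]
```

View pics/top0z.png

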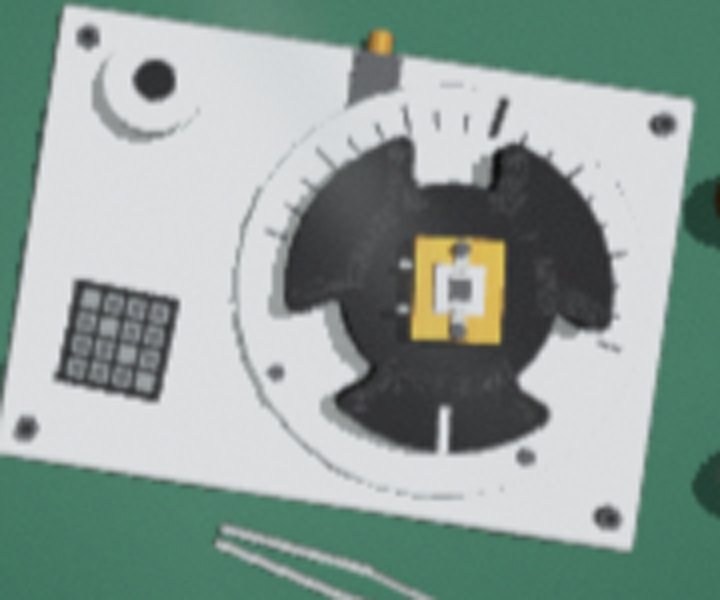

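View pics/side0z.png

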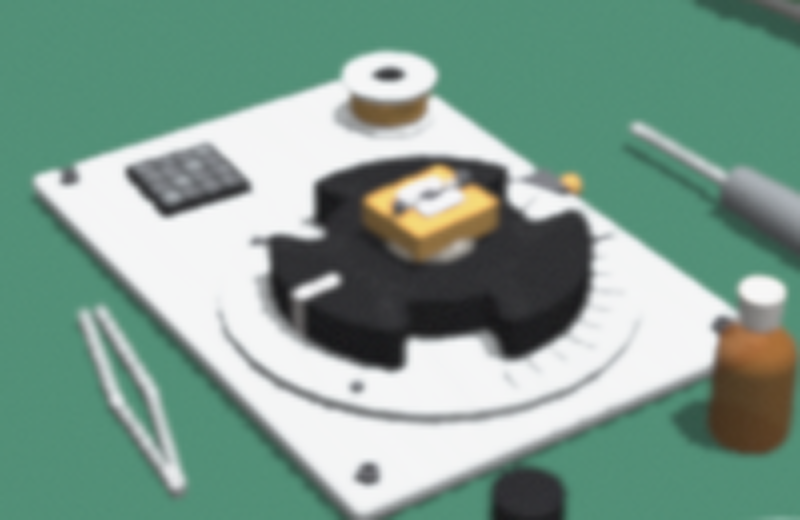

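```bash
python3 - <<'E'
from h import *
from scipy.optimize import least_squares
c=pickle.load(open("top0.pkl","rb"))
R=cv2.Rodrigues(c["rvec"])[0];print("cam",-R.T@c["tvec"])
g=c["img"].max(2); m=((g<75)).astype(np.uint8)
S=np.zeros_like(m);S[178:270,300:393]=m[178:270,300:393]
n,l,st,ce=cv2.connectedComponentsWithStats(S);i=1+st[1:,4].argmax();print(st[i])
ct=max(cv2.findContours((l==i).astype(np.uint8),0,cv2.CHAIN_APPROX_NONE)[0],key=len)[:,0]
P=np.array([ray(c,u,v,.046) for u,v in ct])[:,:2]
h=P[cv2.convexHull(P.astype(np.float32),returnPoints=False)[:,0]]
for D in(P,h):
    r=least_squares(lambda p:np.hypot(*(D-p[:2]).T)-p[2],[.553,-.11,.075],loss="cauchy",f_scale=.001);print(r.x)
A=r.x[:2]
# white mark subpixel
print("mark top-line")
def z2(u,v):return 235+(u+.5)/4-.5,150+(v+.5)/4-.5
for n,p,z in(("zero out",(503,99),.022),("zero in",(494,136),.022),("mark out",(444,453),.046),("mark in",(445,406),.046),("t-90",(270,233),.022),("t+90",(609,346),.022)):
    w=ray(c,*z2(*p),z)[:2];d=w-A;print(n,w,np.hypot(*d),np.degrees(np.arctan2(d[1],d[0])))
E
```

```text
cam [0.54973522 0.01740623 0.75814534]
[ 306  186   82   77 2927]
[ 0.55322377 -0.10721106  0.07282121]
[ 0.55346289 -0.10688567  0.07402099]
mark top-line
zero out [ 0.64391606 -0.13617856] 0.09507811821934808 -17.944338488264293
zero in [ 0.62612879 -0.13213731] 0.07692839576314445 -19.162511591585687
mark out [ 0.47785149 -0.10645614] 0.07561262337375761 179.67452110613732
mark in [ 0.49924828 -0.10658671] 0.054215437407917934 179.68404771546636
t-90 [ 0.57753709 -0.02641965] 0.08399016517079502 73.3436273798255
t+90 [ 0.52758482 -0.18796585] 0.0851097508796843 -107.70133848569847
```

```bash
cat > plan.py <<'E'
# plan.py: rel shift/turn to polar waypoints: args lists of "flute_angle,r_mm,z_mm,yaw_y_deg"
import sys,numpy as np
from scipy.spatial.transform import Rotation as Ro
from cell import robot
A=np.array([.553,-.1075])
s=robot.state();p=np.array(s["tcp_pos"]);R=Ro.from_rotvec(s["tcp_rot"])
m=R.as_matrix();d=p[:2]-A
print("t",round(s["time_s"],2),"pos",p.round(4),"polar",np.degrees(np.arctan2(d[1],d[0])).round(1),(np.hypot(*d)*1e3).round(1),"yaw y",np.degrees(np.arctan2(m[1,1],m[0,1])).round(1),"F",np.round(s["force"],1),"q7",round(s["joint_positions"][6],2),"w",round(s["width"],2))
for a in sys.argv[1:]:
    an,r,z,y=map(float,a.split(","));an=np.radians(an);y=np.radians(y)
    T=np.array([*(A+r/1e3*np.array([np.cos(an),np.sin(an)])),z/1e3])
    Y=np.array([np.cos(y),np.sin(y),0]);Z=np.array([0,0,-1.]);X=np.cross(Y,Z)
    G=Ro.from_matrix(np.stack([X,Y,Z],1))
    print(a,(m.T@(T-p)*100).round(2),np.degrees((R.inv()*G).as_rotvec()).round(1))
E
python3 plan.py 120,70,150,-60
```

```text
t 0.1 pos [0.2795 0.5864 0.2305] polar 111.5 745.8 yaw y 64.5 F [-0.3  0.4 -0.1] q7 -0.06 w 1.0
120,70,150,-60 [-48.77 -46.89   8.12] [-0.000e+00  1.000e-01  1.245e+02]
```

```bash
python3 -m jog '[-3.3,-3.2,0.5,0,0,8, -6.6,-6.4,1,0,0,16, -9.9,-9.6,1.5,0,0,24, -13.2,-12.8,2,0,0,32, -16.5,-16,2.5,0,0,40]' -1 60; python3 plan.py 120,70,150,-60
```

```text
time_s: 0.6
tcp_pos: [0.3598, 0.3689, 0.2052]
tcp_rot: [1.707, 2.637, -0.003]
force: [0.1, 0.8, -0.3]
width: 0.141
t 0.6 pos [0.3598 0.3689 0.2052] polar 112.1 514.1 yaw y 24.2 F [ 0.1  0.8 -0.3] q7 -0.45 w 0.14
120,70,150,-60 [-44.4   -2.6    5.58] [-0.   0.1 84.2]
```

```bash
python3 -m jog '[-4.4,-0.3,0.5,0,0,8, -8.8,-0.5,1,0,0,16, -13.2,-0.8,1.5,0,0,24, -17.6,-1,2,0,0,32, -22,-1.3,2.5,0,0,40]'; python3 plan.py 120,70,150,-60
```

```text
time_s: 1.1
tcp_pos: [0.4382, 0.1611, 0.1802]
tcp_rot: [2.511, 1.887, -0.002]
force: [0.4, 0.2, -0.0]
width: -0.002
t 1.1 pos [0.4382 0.1611 0.1802] polar 113.1 292.1 yaw y -16.1 F [ 0.4  0.2 -0. ] q7 -0.73 w -0.0
120,70,150,-60 [-17.75  13.44   3.04] [ 0.   0.1 43.9]
```

```bash
python3 -m jog '[-3.6,2.7,0.6,0,0,8.5, -7.2,5.4,1.2,0,0,17, -10.8,8.1,1.8,0,0,25.5, -14.4,10.8,2.4,0,0,34, -17.8,13.4,3,0,0,42.5]'; python3 plan.py 120,70,100,-60;  python3 - <<'E'
from h import *
from cell import robot
out=[]
for n,(a,b,x,y) in(("top",(150,300,235,415)),("side",(130,310,190,390))):
    c=robot.capture(n); out.append(cv2.resize(c["img"][a:b,x:y],(0,0),fx=3,fy=3,interpolation=cv2.INTER_CUBIC)); cv2.imwrite(f"pics/{n}1.png",out[-1])
E
```

```text
time_s: 1.6
tcp_pos: [0.5177, -0.0492, 0.1503]
tcp_rot: [3.026, 0.839, -0.001]
force: [0.7, 1.6, 0.6]
width: 0.0
t 1.6 pos [ 0.5177 -0.0492  0.1503] polar 121.2 68.2 yaw y -59.0 F [0.7 1.6 0.6] q7 -0.93 w 0.0
120,70,100,-60 [ 0.15 -0.19  5.03] [0.  0.1 1. ]
```

View pics/side1.png

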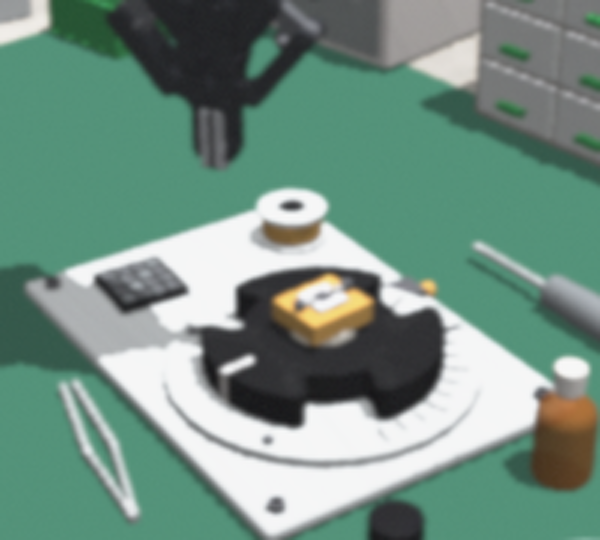

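View pics/top1.png

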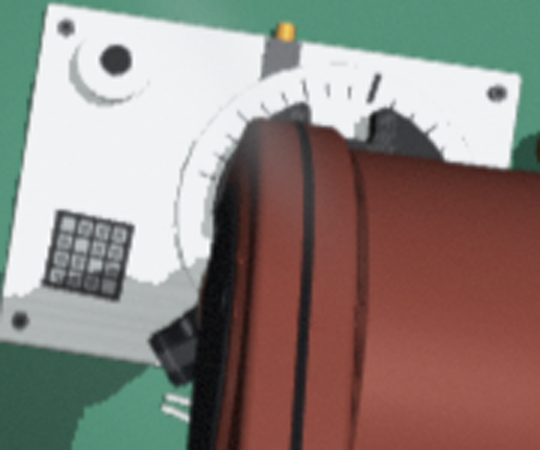

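Shut, the knuckles spread sideways above the tips. With y radial, the inner knuckle would hang over the chuck. I'll use flute1 instead, with y tangential, which keeps the knuckles off the chuck. First I'll check flute1's centre.

```bash
python3 - <<'E'
from h import *
c=pickle.load(open("top0.pkl","rb"))
for v in (38,40,42,44):
    print(150+v-4 if 0 else v+150, c["img"][v+150,330:368].max(1))
A=np.array([.553,-.1075])
def P(a,r,z):a=np.radians(a);return [*(A+r*np.array([np.cos(a),np.sin(a)])),z]
pr=proj(c,[P(-.5,.066,.046),P(-.5,.050,.046)]);print(pr)
# predicted corners at half width 20
x=[[A[0]+r,A[1]+s*.02,z] for r in(.06,) for s in(1,-1) for z in(.046,.024)];print(proj(c,x))
E
python3 plan.py 0,66,120,-90
```

```text
188 [ 70  73  83  85  81  83  72  76 121 217 224 222 223 224 223 224 224 223
 224 224 223 225 223 223 222 204 202 192 102  35  36  53  57  60  69  68
  65  67]
190 [ 73  72  76  72  79  75  67  74 132 217 224 224 223 224 224 223 224 223
 223 224 223 224 222 202 197 150 140 133  49  17  47  58  71  70  70  62
  66  54]
192 [ 75  72  76  75  73  68  67  81 150 218 224 224 223 223 224 223 224 224
 223 224 224 224 219 156 148 145 143 110  37  18  40  54  56  58  63  54
  61  55]
194 [ 77  75  80  80  80  76  68  74 130 197 221 221 222 221 221 222 220 207
 206 210 220 221 216 155 146 145 143 106  38  25  55  62  66  64  61  62
  62  53]
[[347.67462871 185.90412186]
 [347.46785678 194.5671796 ]]
[[336.45294083 188.90200213]
 [334.72910845 189.89058491]
 [358.17368222 189.3847338 ]
 [355.80088089 190.35898163]]
t 1.7 pos [ 0.5178 -0.0535  0.1499] polar 123.1 64.5 yaw y -59.4 F [-0.3  0.8 -0.2] q7 -0.93 w -0.0
0,66,120,-90 [5.96 9.79 3.  ] [ 0.2  0.1 30.6]
```

```bash
python3 -m jog '[1.2,2,0,0,0,6, 2.4,4,0,0,0,12, 3.6,6,0.4,0,0,18, 4.8,8,0.8,0,0,24, 6.1,10,1.2,0,0,30.6]'; python3 plan.py -2,66,32,-90;  python3 - <<'E'
from h import *
from cell import robot
for n,(a,b,x,y) in(("side",(150,310,190,390)),):
    c=robot.capture(n); cv2.imwrite(f"pics/{n}2.png",cv2.resize(c["img"][a:b,x:y],(0,0),fx=3.5,fy=3.5,interpolation=cv2.INTER_CUBIC))
E
```

```text
time_s: 2.2
tcp_pos: [0.6218, -0.1082, 0.1375]
tcp_rot: [3.138, -0.004, -0.003]
force: [0.0, 0.9, -0.3]
width: -0.0
t 2.2 pos [ 0.6218 -0.1082  0.1375] polar -0.6 68.8 yaw y -90.1 F [ 0.   0.9 -0.3] q7 -1.22 w -0.0
-2,66,32,-90 [-0.26  0.12 10.55] [ 0.2  0.1 -0.1]
```

View pics/side2.png

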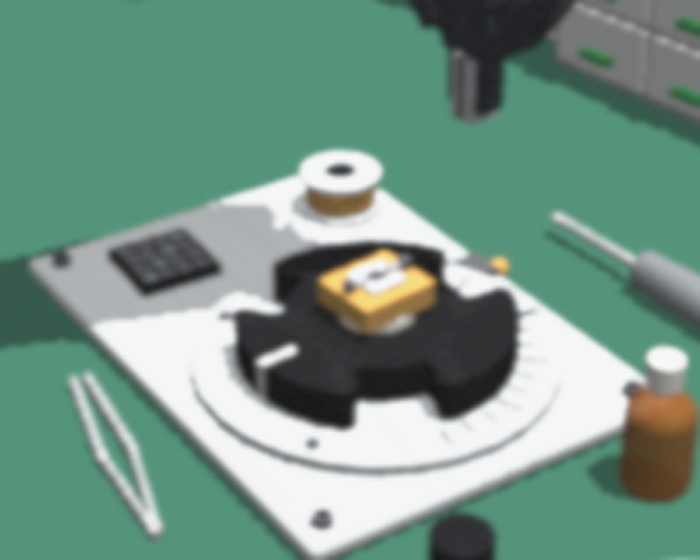

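```bash
python3 -m jog '[-0.1,0.1,2,0,0,0, -0.1,0.1,4,0,0,0, -0.1,0.1,6,0,0,0, -0.1,0.1,7.8,0,0,0, -0.1,0.1,7.8,0,0,0]'; python3 plan.py -2,67,33,-90;  python3 - <<'E'
from h import *
from cell import robot
for n,(a,b,x,y) in(("side",(150,310,190,390)),):
    c=robot.capture(n); cv2.imwrite(f"pics/{n}3.png",cv2.resize(c["img"][a:b,x:y],(0,0),fx=3.5,fy=3.5,interpolation=cv2.INTER_CUBIC))
E
```

```text
time_s: 2.75
tcp_pos: [0.6209, -0.1099, 0.0559]
tcp_rot: [3.136, -0.014, -0.009]
force: [-0.5, -0.8, -0.5]
width: -0.003
t 2.75 pos [ 0.6209 -0.1099  0.0559] polar -2.0 68.0 yaw y -90.5 F [-0.5 -0.8 -0.5] q7 -1.18 w -0.0
-2,67,33,-90 [-0.08 -0.02  2.29] [ 0.3  0.3 -0.5]
```

View pics/side3.png

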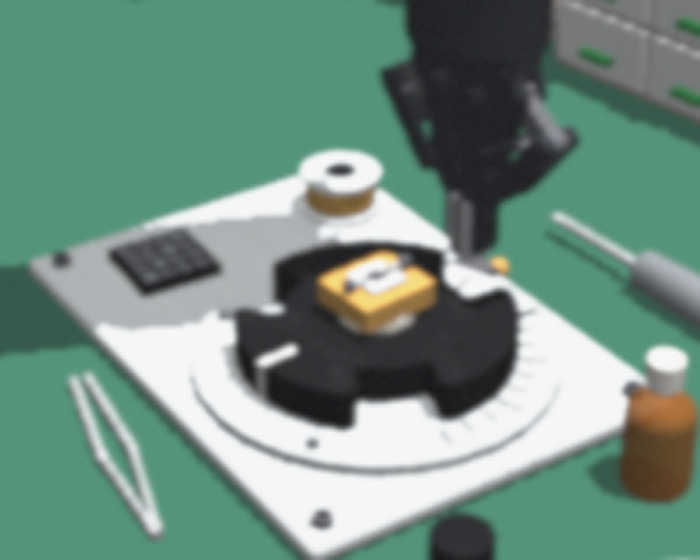

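```bash
python3 -m jog '[-0.1,0,0.4,0,0,0, -0.1,0,0.8,0,0,0, -0.1,0,1.2,0,0,0, -0.1,0,1.5,0,0,0, -0.1,0,1.5,0,0,0]'; python3 plan.py -2,67,33,-90
```

```text
time_s: 3.3
tcp_pos: [0.6206, -0.1102, 0.0423]
tcp_rot: [3.136, -0.015, -0.007]
force: [-0.1, -1.0, 0.5]
width: 0.001
t 3.3 pos [ 0.6206 -0.1102  0.0423] polar -2.3 67.7 yaw y -90.5 F [-0.1 -1.   0.5] q7 -1.17 w 0.0
-2,67,33,-90 [-0.06 -0.04  0.93] [ 0.3  0.2 -0.5]
```

No contact and 4 mm into the flute, so I'll continue to z = 32 mm.

```bash
python3 -m jog '[0,0,0.3,0,0,0, 0,0,0.6,0,0,0, 0,0,0.9,0,0,0, 0,0,1.0,0,0,0, 0,0,1.0,0,0,0]'; python3 plan.py 2,67,32,-86 6,67,32,-82 10,67,32,-78 14,67,32,-74 18,67,32,-70
```

```text
time_s: 3.8
tcp_pos: [0.6204, -0.1103, 0.032]
tcp_rot: [3.136, -0.015, -0.007]
force: [0.7, -0.0, -0.4]
width: -0.001
t 3.8 pos [ 0.6204 -0.1103  0.032 ] polar -2.4 67.5 yaw y -90.5 F [ 0.7 -0.  -0.4] q7 -1.16 w -0.0
2,67,32,-86 [-0.05 -0.52 -0.  ] [ 0.3  0.3 -4.5]
6,67,32,-82 [-0.09 -0.98 -0.  ] [ 0.3  0.3 -8.5]
10,67,32,-78 [-0.16 -1.45 -0.  ] [  0.3   0.3 -12.5]
14,67,32,-74 [-0.26 -1.9  -0.01] [  0.3   0.3 -16.5]
18,67,32,-70 [-0.39 -2.35 -0.01] [  0.3   0.3 -20.5]
```

```bash
python3 -m jog '[-0.05,-0.5,0,0.3,0.3,-1, -0.1,-1,0,0.3,0.3,-4, -0.15,-1.45,0,0.3,0.3,-7.5, -0.25,-1.9,0,0.3,0.3,-11.5, -0.4,-2.35,0,0.3,0.3,-15.5]'; python3 plan.py 22,67,32,-72 26,67,32,-68 30,67,32,-64 34,67,32,-60 38,67,32,-56;python3 - <<'E'
from h import *
from cell import robot
for n,(a,b,x,y) in(("side",(150,310,190,390)),):
    c=robot.capture(n); cv2.imwrite(f"pics/{n}4.png",cv2.resize(c["img"][a:b,x:y],(0,0),fx=3.5,fy=3.5,interpolation=cv2.INTER_CUBIC))
E
```

```text
time_s: 4.3
tcp_pos: [0.6164, -0.0874, 0.032]
tcp_rot: [3.114, 0.414, -0.0]
force: [-0.9, -3.3, -0.3]
width: 0.002
t 4.3 pos [ 0.6164 -0.0874  0.032 ] polar 17.6 66.5 yaw y -74.9 F [-0.9 -3.3 -0.3] q7 -0.95 w 0.0
22,67,32,-72 [ 0.01 -0.52  0.  ] [ 0.   0.  -2.9]
26,67,32,-68 [-0.06 -0.98  0.  ] [ 0.   0.  -6.9]
30,67,32,-64 [-0.17 -1.44  0.  ] [  0.    0.  -10.9]
34,67,32,-60 [-0.3  -1.88  0.  ] [  0.    0.  -14.9]
38,67,32,-56 [-0.47 -2.32  0.  ] [  0.    0.  -18.9]
```

View pics/side4.png

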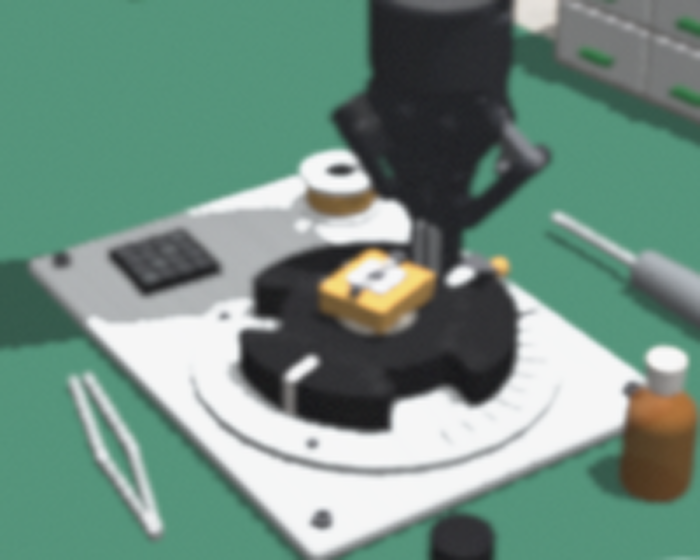

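The push works: the mark has turned and the force is about 3 N. I'll keep going.

```bash
python3 -m jog '[0,-0.5,0,0,0,-3, -0.05,-1,0,0,0,-7, -0.15,-1.45,0,0,0,-11, -0.3,-1.9,0,0,0,-15, -0.45,-2.3,0,0,0,-19]'; python3 plan.py 42,67,32,-52 46,67,32,-48 50,67,32,-44 54,67,32,-40 58,67,32,-36
```

```text
time_s: 4.85
tcp_pos: [0.6056, -0.0662, 0.0321]
tcp_rot: [3.0, 0.931, 0.0]
force: [-0.0, -3.4, -1.1]
width: -0.0
t 4.85 pos [ 0.6056 -0.0662  0.0321] polar 38.1 66.9 yaw y -55.5 F [-0.  -3.4 -1.1] q7 -0.69 w -0.0
42,67,32,-52 [-0.03 -0.45  0.01] [ 0.   0.  -3.5]
46,67,32,-48 [-0.11 -0.92  0.01] [ 0.   0.  -7.5]
50,67,32,-44 [-0.22 -1.37  0.01] [  0.    0.  -11.5]
54,67,32,-40 [-0.36 -1.82  0.01] [  0.    0.  -15.5]
58,67,32,-36 [-0.53 -2.25  0.01] [  0.    0.  -19.5]
```

```bash
python3 -m jog '[0,-0.45,0,0,0,-3.5, -0.1,-0.9,0,0,0,-7.5, -0.2,-1.35,0,0,0,-11.5, -0.35,-1.8,0,0,0,-15.5, -0.5,-2.25,0,0,0,-19.5]'; python3 plan.py 62,67,32,-32 66,67,32,-28 70,67,32,-24 74,67,32,-20 78,67,32,-16
```

```text
time_s: 5.35
tcp_pos: [0.5889, -0.0512, 0.0323]
tcp_rot: [2.797, 1.427, 0.001]
force: [1.1, -3.3, -1.0]
width: 0.001
t 5.35 pos [ 0.5889 -0.0512  0.0323] polar 57.4 66.8 yaw y -35.9 F [ 1.1 -3.3 -1. ] q7 -0.42 w 0.0
62,67,32,-32 [-0.03 -0.53  0.03] [ 0.1  0.  -3.9]
66,67,32,-28 [-0.11 -0.99  0.03] [ 0.1  0.  -7.9]
70,67,32,-24 [-0.22 -1.45  0.03] [  0.1   0.  -11.9]
74,67,32,-20 [-0.37 -1.89  0.03] [  0.1   0.  -15.9]
78,67,32,-16 [-0.54 -2.33  0.03] [  0.1   0.  -19.9]
```

```bash
python3 -m jog '[-0.05,-0.5,0,0,0,-4, -0.1,-1,0,0,0,-8, -0.2,-1.45,0,0,0,-12, -0.35,-1.9,0,0,0,-16, -0.55,-2.3,0,0,0,-20]'; python3 plan.py 82,67,32,-12 86,67,32,-8 90,67,32,-4 94,67,32,-0 98,67,32,4;python3 - <<'E'
from h import *
from cell import robot
for n,(a,b,x,y) in(("side",(150,310,190,390)),):
    c=robot.capture(n); cv2.imwrite(f"pics/{n}5.png",cv2.resize(c["img"][a:b,x:y],(0,0),fx=3.5,fy=3.5,interpolation=cv2.INTER_CUBIC))
E
```

```text
time_s: 5.85
tcp_pos: [0.5677, -0.0425, 0.0327]
tcp_rot: [2.503, 1.893, 0.002]
force: [2.4, -0.5, -1.3]
width: 0.003
t 5.85 pos [ 0.5677 -0.0425  0.0327] polar 77.3 66.7 yaw y -15.8 F [ 2.4 -0.5 -1.3] q7 -0.12 w 0.0
82,67,32,-12 [-0.02 -0.55  0.07] [ 0.2  0.  -3.8]
86,67,32,-8 [-0.1  -1.01  0.07] [ 0.2  0.1 -7.8]
90,67,32,-4 [-0.21 -1.46  0.07] [  0.2   0.1 -11.8]
94,67,32,-0 [-0.35 -1.91  0.07] [  0.2   0.1 -15.8]
98,67,32,4 [-0.53 -2.34  0.06] [  0.2   0.1 -19.8]
```

View pics/side5.png

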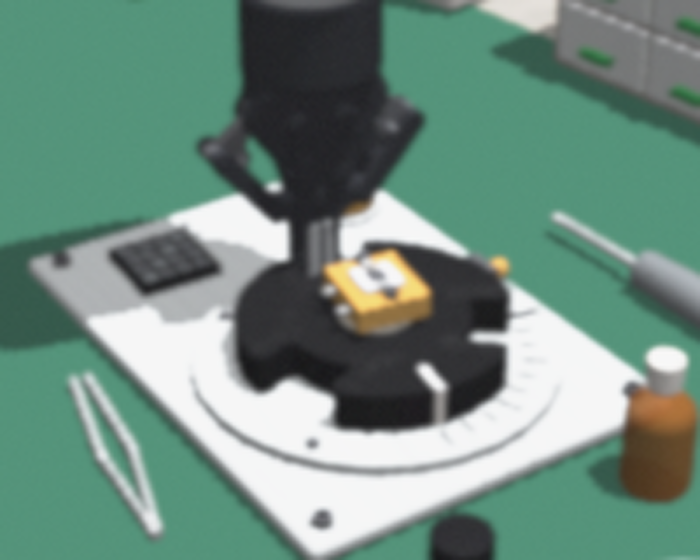

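```bash
python3 -m jog '[-0.05,-0.5,0.05,0,0,-4, -0.1,-1,0.05,0,0,-8, -0.2,-1.45,0.05,0,0,-12, -0.35,-1.9,0.05,0,0,-16, -0.5,-2.35,0.05,0,0,-20]'; python3 plan.py 102,67,32,8 106,67,32,12 110,67,32,16 114,67,32,20 118,67,32,24
```

```text
time_s: 6.4
tcp_pos: [0.5439, -0.0411, 0.0327]
tcp_rot: [2.13, 2.303, 0.003]
force: [3.8, -2.2, 0.1]
width: -0.001
t 6.4 pos [ 0.5439 -0.0411  0.0327] polar 97.8 67.0 yaw y 4.5 F [ 3.8 -2.2  0.1] q7 0.19 w -0.0
102,67,32,8 [-0.05 -0.49  0.06] [ 0.3  0.1 -3.5]
106,67,32,12 [-0.12 -0.95  0.06] [ 0.3  0.1 -7.5]
110,67,32,16 [-0.23 -1.4   0.06] [  0.2   0.1 -11.5]
114,67,32,20 [-0.37 -1.85  0.06] [  0.2   0.1 -15.5]
118,67,32,24 [-0.55 -2.28  0.06] [  0.2   0.1 -19.5]
```

```bash
python3 -m jog '[-0.05,-0.5,0.05,0,0,-3.5, -0.1,-0.95,0.05,0,0,-7.5, -0.25,-1.4,0.05,0,0,-11.5, -0.35,-1.85,0.05,0,0,-15.5, -0.55,-2.3,0.05,0,0,-19.5]'; python3 plan.py 122,67,32,28 126,67,32,32 130,67,32,36 134,67,32,40 138,67,32,44
```

```text
time_s: 6.9
tcp_pos: [0.5224, -0.048, 0.0327]
tcp_rot: [1.707, 2.63, 0.005]
force: [2.6, -0.4, 0.3]
width: 0.002
t 6.9 pos [ 0.5224 -0.048   0.0327] polar 117.2 66.9 yaw y 24.0 F [ 2.6 -0.4  0.3] q7 0.52 w 0.0
122,67,32,28 [-0.04 -0.56  0.06] [ 0.3  0.2 -4. ]
126,67,32,32 [-0.12 -1.02  0.06] [ 0.3  0.2 -8. ]
130,67,32,36 [-0.24 -1.47  0.06] [  0.3   0.3 -12. ]
134,67,32,40 [-0.38 -1.92  0.06] [  0.3   0.3 -16. ]
138,67,32,44 [-0.56 -2.35  0.05] [  0.3   0.3 -20. ]
```

```bash
python3 -m jog '[-0.05,-0.5,0.05,0,0,-4, -0.1,-1,0.05,0,0,-8, -0.25,-1.45,0.05,0,0,-12, -0.4,-1.9,0.05,0,0,-16, -0.55,-2.35,0.05,0,0,-20]'; python3 plan.py 142,67,32,48 146,67,32,52 150,67,32,56; python3 - <<'E'
from h import *
from cell import robot
for n,(a,b,x,y) in(("side",(150,310,190,390)),("top",(150,300,235,415))):
    c=robot.capture(n); cv2.imwrite(f"pics/{n}6.png",cv2.resize(c["img"][a:b,x:y],(0,0),fx=4,fy=4,interpolation=cv2.INTER_CUBIC)); pickle.dump(c,open(f"{n}6.pkl","wb"))
E
```

```text
time_s: 7.4
tcp_pos: [0.504, -0.062, 0.0326]
tcp_rot: [1.222, 2.885, 0.005]
force: [2.7, 1.3, 1.4]
width: -0.0
t 7.4 pos [ 0.504  -0.062   0.0326] polar 137.2 66.8 yaw y 44.1 F [2.7 1.3 1.4] q7 0.88 w -0.0
142,67,32,48 [-0.04 -0.57  0.05] [ 0.4  0.4 -3.9]
146,67,32,52 [-0.12 -1.03  0.05] [ 0.3  0.4 -7.9]
150,67,32,56 [-0.23 -1.48  0.05] [  0.3   0.4 -11.9]
```

View pics/side6.png

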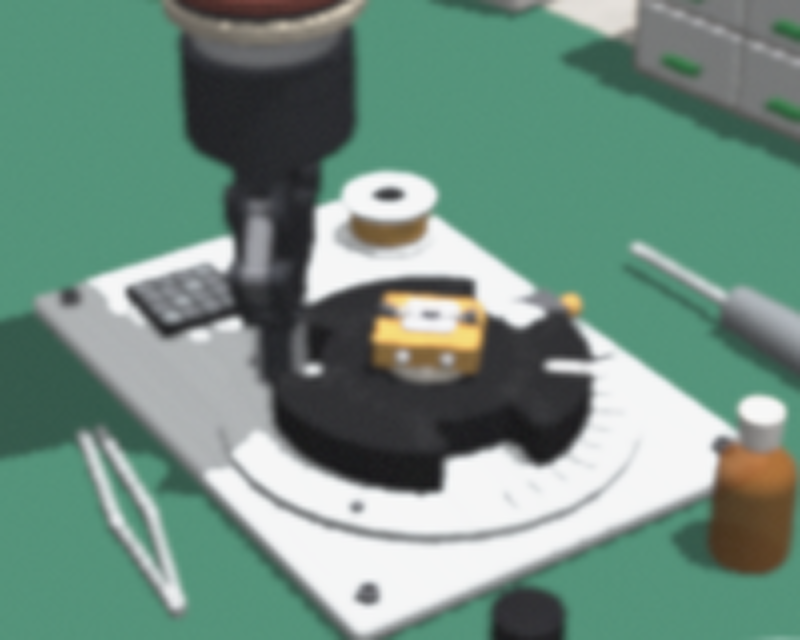

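View pics/top6.png

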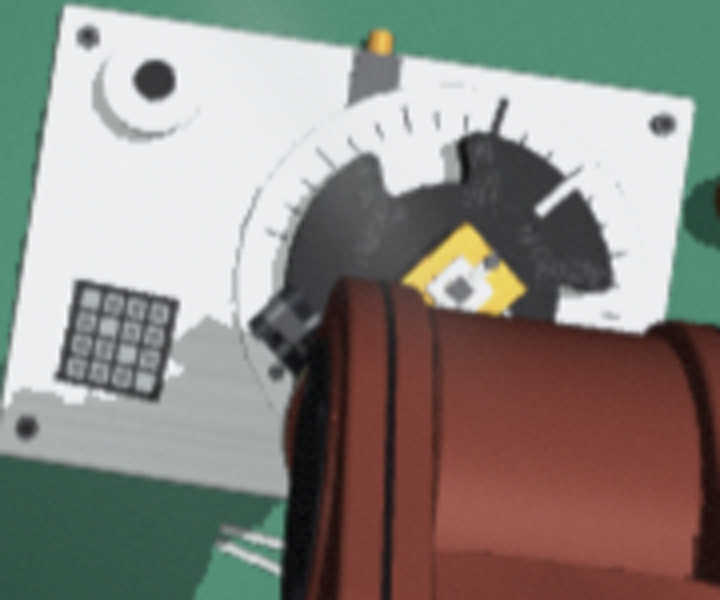

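```bash
cat > mk.py <<'E'
from h import *
import sys
# white mark on top face: bright blob inside disc; fit line. zero line: dark blob on ring
def mark(c,A=np.array([.553,-.1085])):
    R=cv2.Rodrigues(c["rvec"])[0]
    uv=[(u,v) for v in range(170,275) for u in range(295,400)]
    def grid(z,n=4):
        out=[]
        for v in np.arange(175,235,1/n):
            for u in np.arange(330,396,1/n): out.append((u,v))
        return np.array(out)
    g=c["img"].min(2).astype(np.float32)
    # polar unwrap at z=.046 (r 58..72) and z=.022 (r 80..97)
    th=np.radians(np.arange(-60,60,.25))
    def unwrap(z,rs):
        P=np.array([[A[0]+r*np.cos(t),A[1]+r*np.sin(t),z] for r in rs for t in th])
        p=proj(c,P).astype(np.float32)
        return cv2.remap(g,p[:,0].reshape(len(rs),-1),p[:,1].reshape(len(rs),-1),cv2.INTER_LINEAR)
    return np.degrees(th),unwrap(.046,np.arange(.057,.073,.001)),unwrap(.022,np.arange(.080,.097,.001))
E
python3 - <<'E'
from mk import *
c=pickle.load(open("top6.pkl","rb"))
def z2(u,v):return 235+(u+.5)/4-.5,150+(v+.5)/4-.5
for A in ([.553,-.1075],[.553,-.1085],[.553,-.1095]):
    A=np.array(A);print(A)
    for n,p,z in(("zo",(504,100),.022),("zi",(496,134),.022),("mo",(576,170),.046),("mi",(540,211),.046)):
        d=ray(c,*z2(*p),z)[:2]-A;print(n,(np.hypot(*d)*1e3).round(1),np.degrees(np.arctan2(d[1],d[0])).round(1))
th,a,b=mark(c)
pa=a.mean(0);pb=b.mean(0)
w=np.clip(pa-130,0,None)*((th<-30)&(th>-55));print("mark",(w*th).sum()/w.sum(),pa.max(),)
cv2.imwrite("pics/un6.png",cv2.resize(np.vstack([a,b]).astype(np.uint8),(720,330)))
E
```

```text
[ 0.553  -0.1075]
zo 95.0 -17.9
zi 78.4 -19.0
mo 80.3 -46.0
mi 55.2 -48.6
[ 0.553  -0.1085]
zo 94.7 -17.3
zi 78.1 -18.3
mo 79.5 -45.5
mi 54.4 -47.9
[ 0.553  -0.1095]
zo 94.4 -16.7
zi 77.8 -17.6
mo 78.8 -45.0
mi 53.7 -47.2
mark -47.61473379775658 236.39508
```

View pics/un6.png

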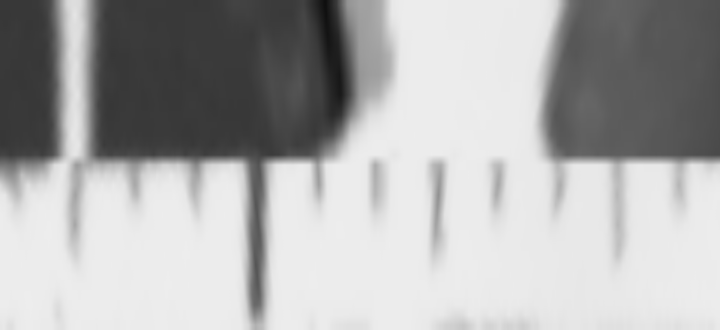

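The unwrapped view puts the mark at −47.5° and the zero line at −17.2°, so about 30° remain. I'll push 20° more and then refine.

```bash
python3 -m jog '[-0.05,-0.55,0.05,0,0,-4, -0.1,-1,0.05,0,0,-8, -0.25,-1.45,0.05,0,0,-12, -0.4,-1.9,0.05,0,0,-16, -0.55,-2.3,0.05,0,0,-20]'; cat > chk.py <<'E'
from mk import *
from cell import robot
import sys
k=sys.argv[1]
c=robot.capture("top"); pickle.dump(c,open(f"top{k}.pkl","wb"))
for A in ([.553,-.1075],[.553,-.1085],[.553,-.1095],[.5545,-.1085],[.5515,-.1085]):
    th,a,b=mark(c,np.array(A))
    pa=a.mean(0);pb=b.mean(0)
    i=np.argmax(np.where((th<-3)&(th>-50),pa-cv2.blur(pa.reshape(1,-1),(61,1))[0],-999)); w=np.clip(pa-130,0,None)*(abs(th-th[i])<7);m=(w*th).sum()/w.sum()
    # zero: outer part r>=.0945.. only long line reaches 92+
    po=b[4:-1].mean(0); i=np.argmin(np.where((th<-5)&(th>-28),po,999)); w=np.clip(200-po,0,None)*(abs(th-th[i])<3.5);z=(w*th).sum()/w.sum()
    print(A,"mark",m.round(2),"zero",z.round(2),"to go",(z-m).round(2))
    if A==[.553,-.1085]: cv2.imwrite(f"pics/un{k}.png",cv2.resize(np.vstack([a,b]).astype(np.uint8),(720,330)))
cs=robot.capture("side"); pickle.dump(cs,open(f"side{k}.pkl","wb"))
cv2.imwrite(f"pics/side{k}.png",cv2.resize(cs["img"][150:310,190:390],None,fx=4,fy=4,interpolation=cv2.INTER_CUBIC))
cv2.imwrite(f"pics/top{k}.png",cv2.resize(c["img"][150:300,235:415],None,fx=4,fy=4,interpolation=cv2.INTER_CUBIC))
E
python3 chk.py 7; python3 plan.py 160,67,32,66 164,67,32,70 166,67,32,72 168,67,32,74
```

```text
time_s: 8.0
tcp_pos: [0.491, -0.082, 0.0321]
tcp_rot: [0.707, 3.053, 0.003]
force: [1.4, 1.6, 1.8]
width: -0.001
[0.553, -0.1075] mark -29.22 zero -17.93 to go 11.29
[0.553, -0.1085] mark -28.44 zero -17.32 to go 11.11
[0.553, -0.1095] mark -27.65 zero -16.71 to go 10.94
[0.5545, -0.1085] mark -29.07 zero -17.61 to go 11.45
[0.5515, -0.1085] mark -27.82 zero -17.02 to go 10.8
t 8.1 pos [ 0.4907 -0.0828  0.032 ] polar 158.3 67.0 yaw y 63.8 F [-0.4 -0.1  1.3] q7 1.25 w -0.0
160,67,32,66 [-0.02 -0.19 -0.  ] [ 0.2  0.4 -2.2]
164,67,32,70 [-0.08 -0.66 -0.01] [ 0.2  0.4 -6.2]
166,67,32,72 [-0.13 -0.89 -0.01] [ 0.2  0.4 -8.2]
168,67,32,74 [-0.18 -1.11 -0.01] [  0.2   0.4 -10.2]
```

View pics/top7.png

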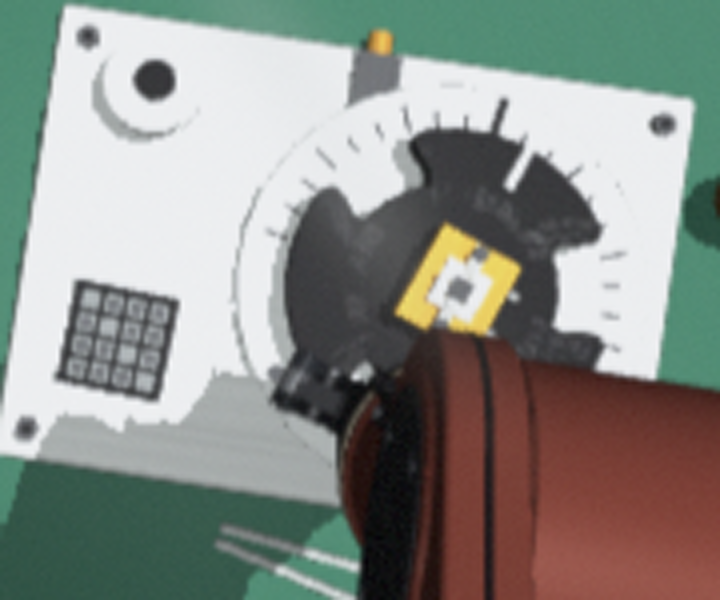

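View pics/un7.png

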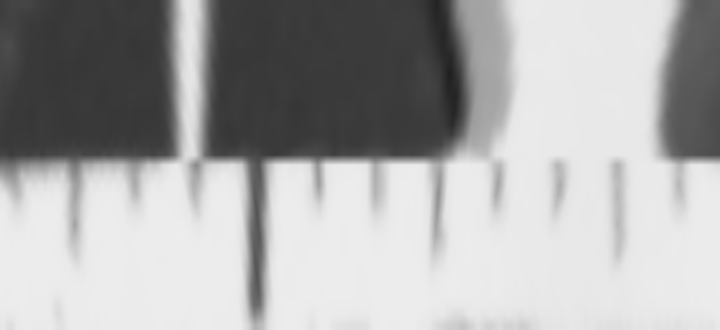

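```bash
python3 -m jog '[-0.02,-0.3,0,0,0,-3, -0.06,-0.55,0,0,0,-5.5, -0.1,-0.78,0,0,0,-7.5, -0.14,-0.95,0,0,0,-9, -0.15,-1,0,0,0,-9.5]'; python3 chk.py 8; python3 plan.py 168,67,32,74 169,67,32,75 170,67,32,76
```

```text
time_s: 8.6
tcp_pos: [0.4876, -0.0922, 0.0318]
tcp_rot: [0.457, 3.1, 0.002]
force: [-0.6, 1.3, 1.6]
width: 0.002
[0.553, -0.1075] mark -20.26 zero -17.93 to go 2.33
[0.553, -0.1085] mark -19.42 zero -17.31 to go 2.11
[0.553, -0.1095] mark -18.59 zero -16.71 to go 1.88
[0.5545, -0.1085] mark -19.86 zero -17.61 to go 2.25
[0.5515, -0.1085] mark -18.98 zero -17.02 to go 1.97
t 8.7 pos [ 0.4876 -0.0923  0.0318] polar 166.9 67.2 yaw y 73.2 F [0.  1.6 0.6] q7 1.43 w -0.0
168,67,32,74 [-0.03 -0.13 -0.02] [ 0.1  0.4 -0.8]
169,67,32,75 [-0.04 -0.24 -0.02] [ 0.1  0.4 -1.8]
170,67,32,76 [-0.05 -0.36 -0.02] [ 0.1  0.4 -2.8]
```

View pics/top8.png

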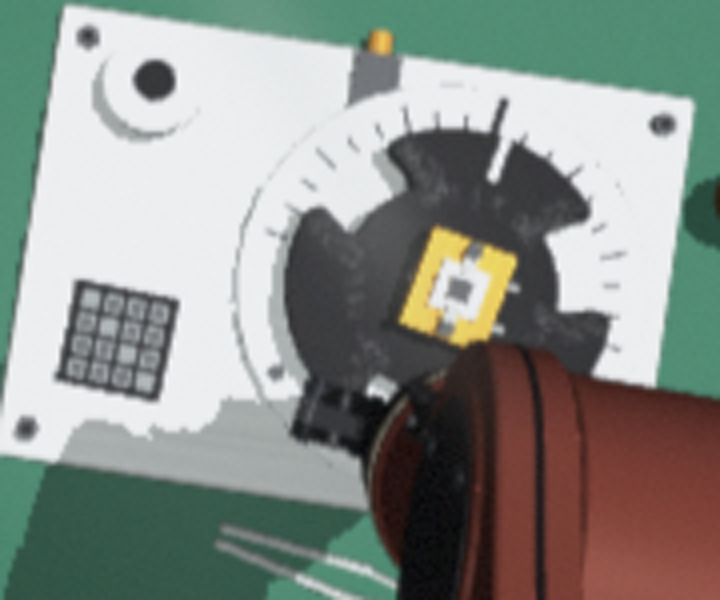

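View pics/side8.png

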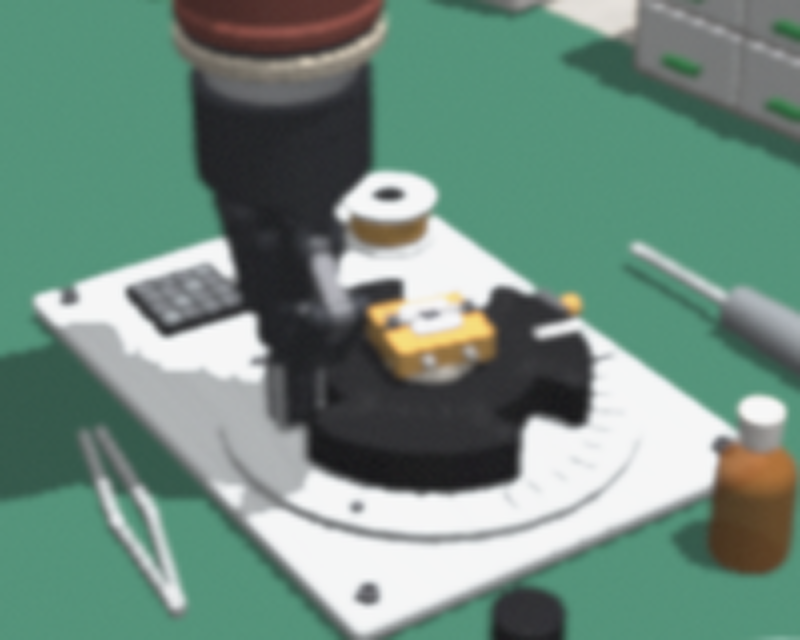

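```bash
python3 -m jog '[-0.01,-0.08,0,0,0,-0.5, -0.02,-0.15,0,0,0,-1, -0.03,-0.21,0,0,0,-1.5, -0.03,-0.25,0,0,0,-2, -0.03,-0.25,0,0,0,-2]'; python3 chk.py 9; python3 plan.py
```

```text
time_s: 9.2
tcp_pos: [0.4871, -0.0949, 0.0318]
tcp_rot: [0.403, 3.108, 0.001]
force: [-0.5, 1.8, -0.0]
width: -0.001
[0.553, -0.1075] mark -17.97 zero -17.93 to go 0.04
[0.553, -0.1085] mark -17.12 zero -17.32 to go -0.2
[0.553, -0.1095] mark -16.28 zero -16.71 to go -0.44
[0.5545, -0.1085] mark -17.54 zero -17.61 to go -0.07
[0.5515, -0.1085] mark -16.72 zero -17.02 to go -0.3
t 9.3 pos [ 0.4872 -0.0948  0.0318] polar 169.1 67.0 yaw y 75.2 F [-1.9  1.3  0. ] q7 1.47 w -0.0
```

View pics/un9.png

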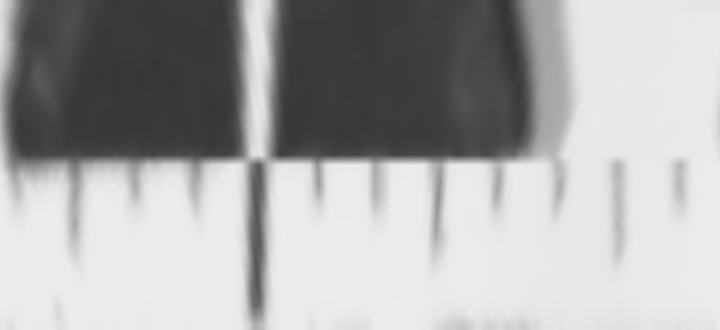

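They line up to within about 0.3°. Next I'll back off the wall by 4 mm (the slack is 11 mm) and lift straight up.

```bash
python3 -m jog '[0,0.2,0,0,0,0, 0,0.4,0,0,0,0, 0,0.4,0,0,0,0, 0,0.4,-0.5,0,0,0, 0,0.4,-1,0,0,0]'; python3 -m jog '[0,0,-1,0,0,0, 0,0,-3,0,0,0, 0,0,-6,0,0,0, 0,0,-9,0,0,0, 0,0,-12,0,0,0]'; python3 chk.py 10; python3 plan.py
```

```text
time_s: 9.8
tcp_pos: [0.4881, -0.0911, 0.0422]
tcp_rot: [0.404, 3.108, 0.001]
force: [-0.0, -0.1, -0.8]
width: 0.0
time_s: 10.3
tcp_pos: [0.487, -0.0912, 0.1644]
tcp_rot: [0.404, 3.107, 0.001]
force: [0.3, -0.7, -0.5]
width: 0.0
[0.553, -0.1075] mark -17.97 zero -17.93 to go 0.03
[0.553, -0.1085] mark -17.12 zero -17.33 to go -0.21
[0.553, -0.1095] mark -16.27 zero -16.71 to go -0.44
[0.5545, -0.1085] mark -17.54 zero -17.61 to go -0.08
[0.5515, -0.1085] mark -16.71 zero -17.02 to go -0.31
t 10.4 pos [ 0.4896 -0.0914  0.1672] polar 165.8 65.4 yaw y 75.2 F [-0.5 -0.6  0.6] q7 1.42 w 0.0
```

View pics/top10.png

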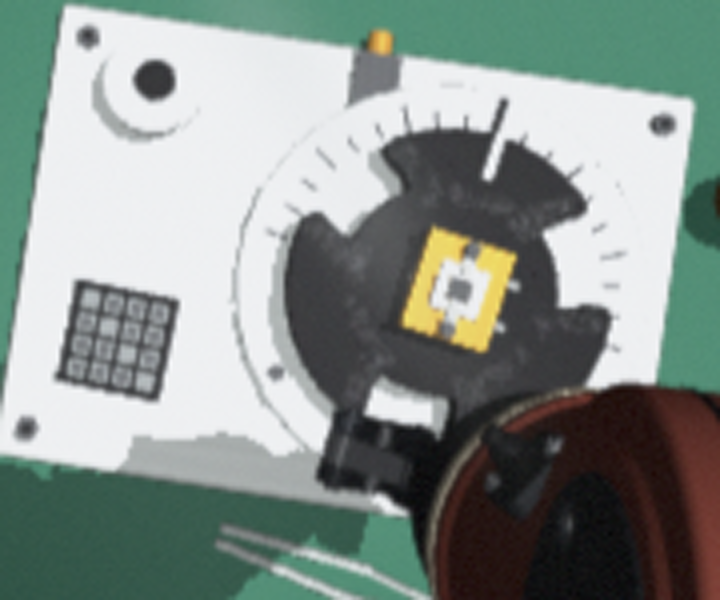

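View pics/side10.png

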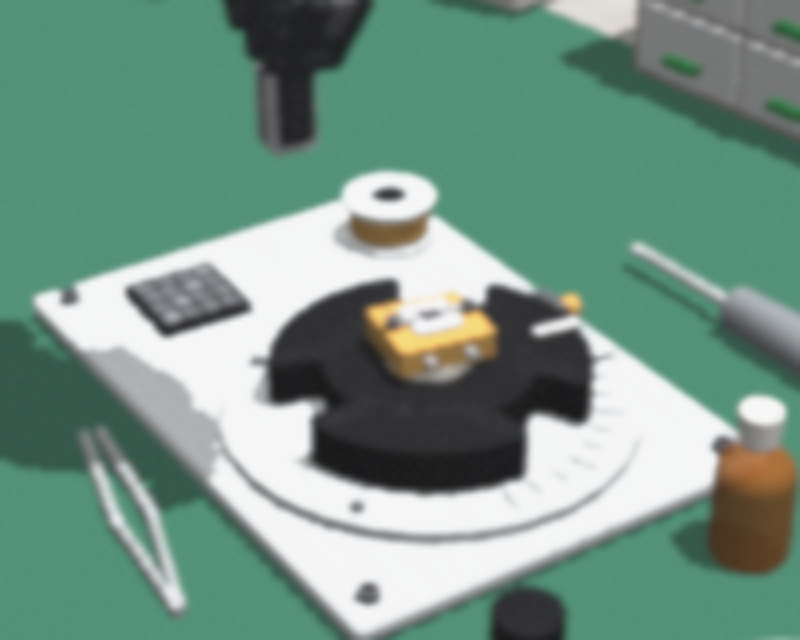

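The mark, at about (494,160) in the zoomed top view, runs straight on into the zero line at about (500,115). Tray, spool, tweezers, bottle and screwdriver look unmoved, and the arm is clear, so I'll hand in.

```bash
python3 -m jog '[0,0,0,0,0,0, 0,0,0,0,0,0, 0,0,0,0,0,0, 0,0,0,0,0,0, 0,0,0,0,0,0]'; python3 -c "
from cell import robot
print(robot.hand_in())"
```

```text
time_s: 10.9
tcp_pos: [0.4892, -0.0914, 0.1666]
tcp_rot: [0.403, 3.101, 0.002]
force: [-0.7, 0.3, -0.7]
width: 0.001
the job is handed in; nothing more can be done
None
```

The turntable's index mark now stands on the long zero line, and I handed the job in at about 11 s of the 64 s allowed. I pushed it about 162° anticlockwise with the shut fingertips in flute1, the one opposite the mark. Then I backed off the wall and lifted clear to about 167 mm above the bench.

- **Alignment:** after lifting off, the top camera puts the mark 0 to 0.4° from the zero line, depending on which axis position I assume. It had not moved when the finger came away.
- **Axis position:** my early readings of the axis differed by 1–3 mm, and that is where the 0.4° spread comes from.
- **Forces:** the readings taken at the end of each move never showed more than about 5 N.
- **Bystanders:** in the last pictures, the die tray, wire spool, tweezers, bottle and screwdriver look unmoved. I compared these by eye and did not measure them. The jar was only partly in view and the dish was out of it; the arm never went near either.
- **Chuck:** I saw no contact with the hot chuck. I avoided flute2 because the gripper's knuckles would have hung over it there.

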